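Set up a sloping stay tube on graded rests

ROBOT

A 6-joint arm with a two-finger parallel gripper is mounted at the origin on the work surface; the furniture and walls round the work are solid. World frame = base frame: x ahead of the robot, y to its left, z up, the work surface at z = 0. Lengths are in m, angles in rad, forces in N, time in s.
With the tool pointing down it reaches from about 0.25 to 0.775 m from the base axis. Payload 4 kg.
Tool frame: the origin (TCP) lies at the very end of the fingers, on their centre line; the grasp point (between the pads) lies 19 mm behind it; z points along the fingers, y is the line along which they close (so a half turn about z gives the same grasp; the last joint's range is limited). The gripper opens to 94 mm and grips with 3 to 60 N. Pads are 16 mm wide; open, the fingers measure 119 mm over their backs; the gripper's body (75 mm by 177 mm) begins 78 mm behind the grasp point.
Start: joints at [-1.439, 0.087, 1.371, -0, 1.684, -0.103], TCP at [0.128, -0.535, 0.176] pointing down, gripper open.
Joint ranges: [-3.1, 3.1], [-0.76, 2.03], [0.27, 2.55], [-1.08, 4.22], [0.17, 2.65], [-2.57, 2.57]. Speed limits (rad/s): [2.79, 2.79, 3.14, 3.14, 3.14, 3.14].

INTERFACE

Orientations are given as [roll, pitch, yaw] about the fixed x, y, z axes, in that order (R = Rz(yaw) Ry(pitch) Rx(roll)).
In Python, from bench import robot, vision gives the robot as it stands.
- The arm moves only by the shell command python3 -m crank 'ROWS'. ROWS is JSON, a list of rows, each a list of 3 entries, a list of its own where there are three numbers: the closure, from 0 (fully open) to 1 (shut), then the shift along the tool's x, y, z in m, then the turn, a rotation vector about the tool's x, y, z in degrees. A call has 1 to 8 rows; each row shifts and turns the commanded pose from where the row before left it, along the tool's axes as they then stand; what a row does not reach is not made up. A row lasts 1/10 s, in which the tool goes at most 50 mm and 8.59 degrees, less where a joint would pass 70% of its speed; a pose out of reach is approached as far as the arm can. A call with a gripper value outside its range is refused whole. The fingers move at their own pace and stop on an object; the grip force is fixed at half the most. Time passes only in rows, so rows that do not move let the fingers close. It gives the time, the measured TCP pose, the force, the opening and the grip force at its end, in the units of the state.
- robot.get_obs(): the state, without advancing time (a new reading comes with each control period).
- vision.snapshot(name): name is "side" or "top" or "wrist"; returns a dict with "color" (480x640x3 uint8, red, green, blue), "z_map" (480x640 float32, m along the optical axis (not along the pixel's ray), 0 where there is no reading), "fx", "fy", "cx", "cy" (pixels), "R" (3x3) and "t" (3): a world point X has camera coordinates R X + t. Camera axes: x right, y down, z forward; pixel columns grow to the right and rows downward; lengths in m; the calibration is good to about 2 mm. The wrist camera is an equidistant fisheye: a pixel r from the principal point sees the ray r / f radians off the axis. A picture is of the moment at which its call begins.
- robot.close_job(): hands the job in; it is judged then, once.
The state is a dict: "time": time; "joint_positions": joint angles; "qvel": joint speeds; "joint_torque": joint torques, N m; "tool_pos": TCP position; "ee_rot": TCP orientation; "wrist_force": force on the tool from outside, world axes, zero at the start; "wrist_torque": the same for the moment, N m; "width": finger opening in m; "finger_force": force on a finger pad.
Only numpy, scipy, OpenCV 4.12 (cv2) and the standard library are available. Lean on these libraries where they do the work, as an engineer would, in place of code of your own. Each camera call takes 0.05 s, during which the arm holds its last target. There are 200 camera calls.

TASK

The stay tube is to be tacked to its foot plate at a slope. Stand the four tube rests in the four shallow nests on the base strip in order of height, the shortest in the nest beside the upright foot plate and the tallest in the farthest one, each foot flat inside its nest with its notch in line with the row. Then lay the long tube down the slope in all four notches, lengthwise centred on the row of rests, and leave it lying there.

Things in the scene. Friction and masses are not known exactly. Their poses are not given: they have to be found in the camera images.
- rest_shortest (a point): Steel tube rest, shortest of four, 50 mm high, on the holed fixture plate (top 105 mm above z=0): upright plate 66 wide x 12 thick across a foot 66x38x8; top notched with flat floor 40 wide, 40 above the underside, and flared horns 10 high. Grip the 12 mm thickness. Point: mid-plate, half-way up (25 above the underside). x along the 66 mm width, y through the thickness (the way the tube runs), z up.
- rest_second (a point): Steel tube rest, second shortest of four, 62 mm high, on the holed fixture plate (top 105 mm above z=0): upright plate 66 wide x 12 thick across a foot 66x38x8; top notched with flat floor 40 wide, 52 above the underside, and flared horns 10 high. Grip the 12 mm thickness. Point: mid-plate, half-way up (31 above the underside). x along the 66 mm width, y through the thickness (the way the tube runs), z up.
- rest_third (a point): Steel tube rest, second tallest of four, 74 mm high, on the holed fixture plate (top 105 mm above z=0): upright plate 66 wide x 12 thick across a foot 66x38x8; top notched with flat floor 40 wide, 64 above the underside, and flared horns 10 high. Grip the 12 mm thickness. Point: mid-plate, half-way up (37 above the underside). x along the 66 mm width, y through the thickness (the way the tube runs), z up.
- rest_tallest (a point): Steel tube rest, tallest of four, 86 mm high, on the holed fixture plate (top 105 mm above z=0): upright plate 66 wide x 12 thick across a foot 66x38x8; top notched with flat floor 40 wide, 76 above the underside, and flared horns 10 high. Grip the 12 mm thickness. Point: mid-plate, half-way up (43 above the underside). x along the 66 mm width, y through the thickness (the way the tube runs), z up.
- tube (a point): Long straight plain aluminium tube, 25 mm diameter, 250 mm long, lying on the same plate; it does not roll. Point: its centre. y along the tube, z up; its two ends are alike.
- nest_a: One of four like aluminium nests, a straight row at 62 mm pitch on the dark base strip; letters do not tell the place in the row. Tray 78 (x) x 50 (y) mm inside, 6 mm spare round a rest's foot; rim 4 wide, 6 above the inner floor, which is at z = 117 mm. Origin: centre of the underside, 4 below the inner floor. x across the row, y along it, z up.
- nest_b: One of four like aluminium nests, a straight row at 62 mm pitch on the dark base strip; letters do not tell the place in the row. Tray 78 (x) x 50 (y) mm inside, 6 mm spare round a rest's foot; rim 4 wide, 6 above the inner floor, which is at z = 117 mm. Origin: centre of the underside, 4 below the inner floor. x across the row, y along it, z up.
- nest_c: One of four like aluminium nests, a straight row at 62 mm pitch on the dark base strip; letters do not tell the place in the row. Tray 78 (x) x 50 (y) mm inside, 6 mm spare round a rest's foot; rim 4 wide, 6 above the inner floor, which is at z = 117 mm. Origin: centre of the underside, 4 below the inner floor. x across the row, y along it, z up.
- nest_d: One of four like aluminium nests, a straight row at 62 mm pitch on the dark base strip; letters do not tell the place in the row. Tray 78 (x) x 50 (y) mm inside, 6 mm spare round a rest's foot; rim 4 wide, 6 above the inner floor, which is at z = 117 mm. Origin: centre of the underside, 4 below the inner floor. x across the row, y along it, z up.
- foot_plate: Upright steel plate 84 wide, 8 thick, 78 high, four dark holes, on a flange 84x36x8, fixed across one end of the row, either end (a lower clamp block with a ball stud is at the other). Origin: centre of its underside, in line with the nests, whose centres are 49, 111, 173, 235 mm from it. x across the row, y along it (sign tells nothing), z up.

How it is judged:
By the outcome, as a careful person would: the job done as asked, in the order asked, and still so for the second after the job is handed in, with the robot touching nothing.
It also fails if it takes over 99 s, if anything falls off the work surface, if the arm or the gripper's body presses on something with over 40 N, if the wrist force passes 120 N, or if a joint passes its speed limit or range.

## Working session

There is one attempt and no reset: what is moved stays moved. The work goes in short steps, Python scripts to look and compute and a shell command to move; the robot and the scene stay as the last step left them, time stands still between calls to the robot, and variables do not carry over. Pictures are saved under pics/ and viewed, at most 14 in all, crops included, and the job is handed in when it is done.

```bash
ls; mkdir -p pics; cat > h.py <<'E'
from bench import robot, vision
import cv2, numpy as np, pickle
def snap(n, f):
    s=vision.snapshot(n); pickle.dump(s,open(f'pics/{f}.pkl','wb'))
    cv2.imwrite(f'pics/{f}.png', s['color'][:,:,::-1]); return s
def load(f): return pickle.load(open(f'pics/{f}.pkl','rb'))
def cloud(s):
    z=s['z_map'].astype(float); v,u=np.mgrid[:480,:640]
    P=np.stack([(u-s['cx'])/s['fx']*z,(v-s['cy'])/s['fy']*z,z],-1)
    W=(P-s['t'])@np.array(s['R']); W[z==0]=np.nan; return W
E
python3 - <<'E'
from h import *
for n in('top','side'):
    s=snap(n,n+'0'); print(n,s['fx'],s['cx'],s['cy'],np.round(-np.array(s['R']).T@s['t'],3))
o=robot.get_obs(); print({k:np.round(v,3) for k,v in o.items()})
E
```

```text
pics
top 456.2014540160394 321.5571674717261 242.84752479420555 [ 0.355 -0.17   1.015]
side 455.3453429155412 318.95506870430347 240.49636787778914 [0.451 0.376 0.863]
{'time': np.float64(0.1), 'joint_positions': array([-1.439,  0.088,  1.372, -0.   ,  1.684, -0.103]), 'qvel': array([-0.001, -0.001, -0.002,  0.001,  0.   ,  0.001]), 'joint_torque': array([ 2.0000e-03, -3.4125e+01, -3.0330e+01,  7.2000e-02,  3.0000e-02,
       -0.0000e+00]), 'tool_pos': array([ 0.128, -0.534,  0.174]), 'ee_rot': array([-3.14 , -0.   ,  0.235]), 'wrist_force': array([-0.324,  0.3  ,  0.926]), 'wrist_torque': array([-0.023,  0.037, -0.006]), 'finger_force': np.float64(0.0), 'width': np.float64(0.094)}
```

View pics/top0.png

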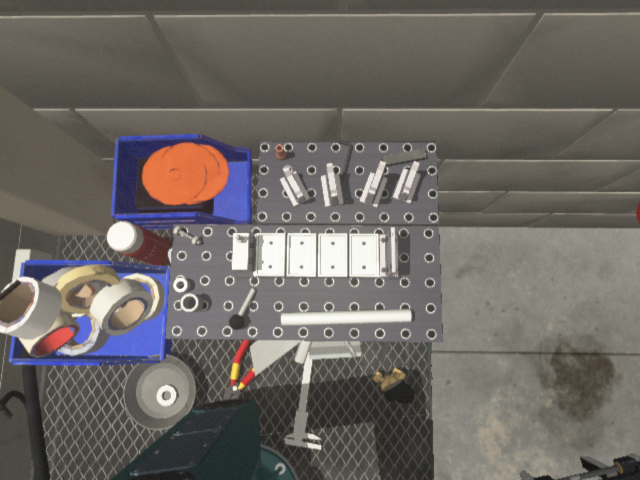

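View pics/side0.png

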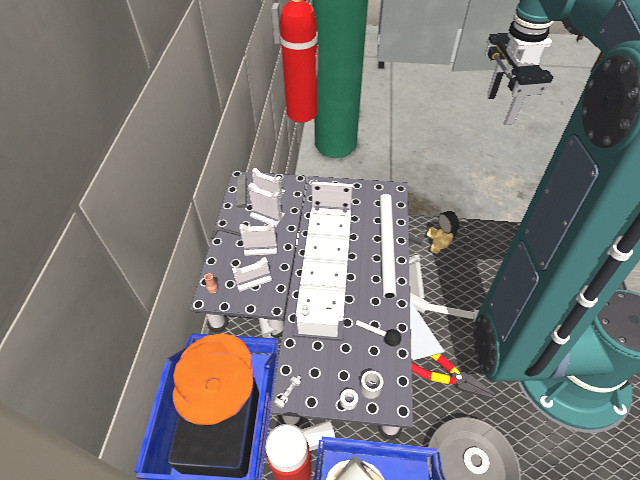

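The top view shows four rests at about (293,185), (331,185), (373,183) and (407,181). The nest row spans u 255–380 at v≈255, with the foot plate at its right end (393,250). The tube runs from (282,319) to (411,316). Next I'll build the measurements from depth.

```bash
python3 - <<'E'
from h import *
s=load('top0'); W=cloud(s)
def reg(u0,u1,v0,v1): 
    p=W[v0:v1,u0:u1].reshape(-1,3); return p[~np.isnan(p[:,0])]
print('corner checks', np.round(W[190,348],3), np.round(W[300,320],3))
# rests
p=reg(275,430,155,212); p=p[p[:,2]>0.122]
g=((p[:,:2]-p[:,:2].min(0))/0.002).astype(int); im=np.zeros(g.max(0)+1,np.uint8); im[g[:,0],g[:,1]]=1
im=cv2.dilate(im,np.ones((3,3),np.uint8)); n,l=cv2.connectedComponents(im)
lab=l[g[:,0],g[:,1]]
for k in range(1,n):
    q=p[lab==k]
    if len(q)<30: continue
    zt=np.percentile(q[:,2],97); t=q[q[:,2]>zt-0.014]
    r=cv2.minAreaRect((t[:,:2]*1000).astype(np.float32)); print('rest n',len(q),'ztop',round(q[:,2].max(),4),'rect',np.round(r[0],1),np.round(r[1],1),round(r[2],1))
p=reg(270,420,305,330); p=p[p[:,2]>0.118]
r=cv2.minAreaRect((p[:,:2]*1000).astype(np.float32)); print('tube',r,p[:,2].max())
p=reg(225,410,225,282);p=p[(p[:,2]>0.1145)]
x0,y0=p[:,:2].min(0);print(p[:,:2].min(0),p[:,:2].max(0))
p1=p[p[:,2]>0.15]; r=cv2.minAreaRect((p1[:,:2]*1000).astype(np.float32));print('high',r,p1[:,2].max())
c=cv2.resize(s['color'][140:340,220:440,::-1],None,fx=3.6,fy=3,interpolation=cv2.INTER_CUBIC)
c=cv2.resize(s['color'][145:335,225:425,::-1],(800,760),interpolation=cv2.INTER_CUBIC)
cv2.imwrite('pics/rests.png',cv2.resize(s['color'][150:220,265:435,::-1],(800,330),interpolation=cv2.INTER_CUBIC))
cv2.imwrite('pics/row.png',cv2.resize(s['color'][222:332,225:425,::-1],(800,440),interpolation=cv2.INTER_CUBIC))
E
```

```text
corner checks [ 0.629 -0.198  0.105] [ 0.403 -0.143  0.103]
rest n 287 ztop 0.1938 rect [ 629.8 -249.9] [12.  66.2] 69.9
rest n 280 ztop 0.1807 rect [ 628.7 -164.6] [67.2 12. ] 9.1
rest n 243 ztop 0.1576 rect [630.8 -88.1] [66. 12.] 28.1
rest n 266 ztop 0.1692 rect [ 638.2 -317.6] [12.  66.3] 69.5
tube ((370.82171630859375, -193.59689331054688), (24.44479751586914, 249.72232055664062), 2.4760701656341553) 0.13313292199942464
[ 0.44740031 -0.29812457] [0.53657667 0.02395703]
high ((492.0429382324219, -129.17918395996094), (306.27069091796875, 82.88563537597656), 89.99031066894531) 0.1929999523843657
```

View pics/rests.png

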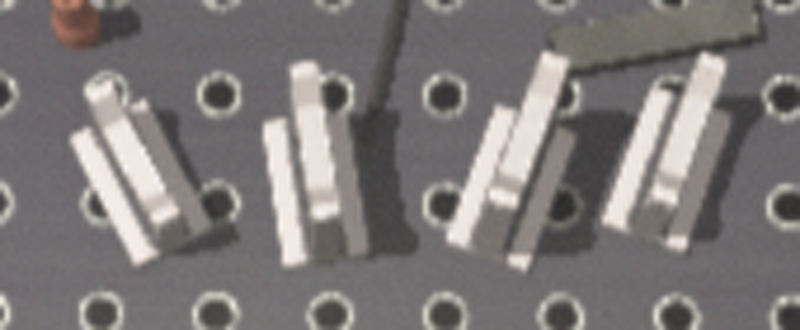

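View pics/row.png

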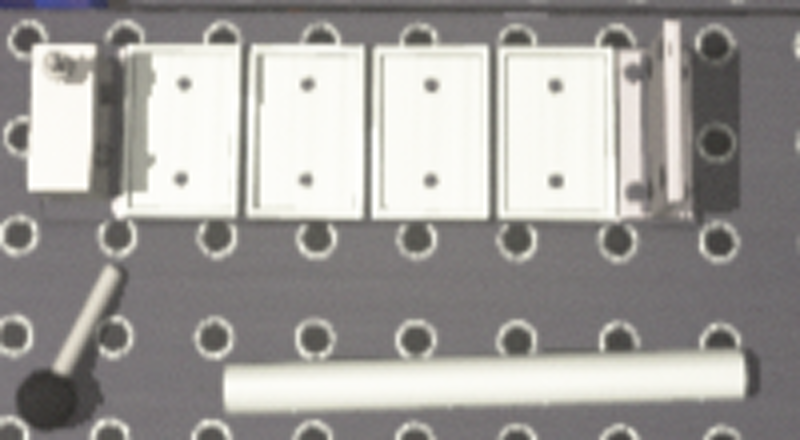

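The crops show nest screw holes at x = 183, 307, 431 and 556 in the row crop. From the heights, the rests left to right are shortest, third, tallest, second, and the depth reads about 2 mm high. I'll compute the nest centres next.

```bash
cat >> h.py <<'E'
def pix(s,u,v,z):
    R=np.array(s['R']);d=R.T@np.array([(u-s['cx'])/s['fx'],(v-s['cy'])/s['fy'],1]);c=-R.T@s['t'];return c+d*(z-c[2])/d[2]
def go(x,y,z,yawdeg):
    "shift in tool axes (after turning to yaw, tool down) and the turn about tool z"
    o=robot.get_obs();p=np.array(o['tool_pos']);yaw=np.degrees(o['ee_rot'][2]);d=np.array([x,y,z])-p
    a=np.radians(yawdeg); print('now',np.round(p*1e3,1),'rpy',np.round(np.degrees(o['ee_rot']),1),'w',round(o['width'],4),'F',np.round(o['wrist_force'],1))
    print('turn z',round(yaw-yawdeg,1),'then shift mm',np.round(1e3*np.array([d@[np.cos(a),np.sin(a),0],d@[np.sin(a),-np.cos(a),0],-d[2]]),1))
E
python3 - <<'E'
from h import *
s=load('top0'); C=[]
for a,b in [((183,83),(181,179)),((307,83),(306,180)),((431,84),(430,181)),((556,85),(556,181))]:
    q=[pix(s,225+(x+.5)/4-.5,222+(y+.5)/4-.5,.119) for x,y in(a,b)]
    C.append((q[0]+q[1])/2); print(np.round(C[-1]*1e3,1), 'ang',np.degrees(np.arctan2((q[0]-q[1])[1],(q[0]-q[1])[0])).round(1), np.linalg.norm(q[0]-q[1]).round(4))
C=np.array(C); print(np.diff(C,axis=0).round(4), np.polyfit(C[:,1],C[:,0],1))
W=cloud(s); p=W[222:290,370:410].reshape(-1,3); p=p[p[:,2]>.17]; r=cv2.minAreaRect((p[:,:2]*1000).astype(np.float32)); print('footplate',r)
p=W[222:290,225:260].reshape(-1,3); p=p[p[:,2]>.13]; print('clamp',p.min(0),p.max(0))
go(.6308,-.0881,.30,28.1)
E
```

```text
[491.2 -43.3 119. ] ang 0.7 0.0484
[ 491.5 -105.4  119. ] ang 0.6 0.0488
[ 491.6 -167.1  119. ] ang -0.1 0.0487
[ 491.9 -229.2  119. ] ang -0.2 0.0481
[[ 0.0003 -0.0621  0.    ]
 [ 0.     -0.0616  0.    ]
 [ 0.0003 -0.0622  0.    ]] [-0.00328443  0.49108127]
footplate ((492.2189025878906, -277.9913635253906), (82.48312377929688, 8.68605899810791), 0.10487182438373566)
clamp [ 0.456764   -0.01260009  0.13026687] [0.52652757 0.02395703 0.1900372 ]
now [ 127.9 -534.4  174.4] rpy [-179.9   -0.    13.5] w 0.0941 F [-0.3  0.3  0.9]
turn z -14.6 then shift mm [ 653.8 -156.8 -125.6]
```

```bash
python3 -m crank '[[0,[0,0,-0.04],[0,0,-5]],[0,[0,0,-0.04],[0,0,-5]],[0,[0,0,-0.04],[0,0,-4.6]],[0,[0.04,-0.01,0],[0,0,0]],[0,[0.04,-0.01,0],[0,0,0]],[0,[0.04,-0.01,0],[0,0,0]],[0,[0.04,-0.01,0],[0,0,0]],[0,[0.04,-0.01,0],[0,0,0]]]'
python3 -m crank '[[0,[0.04,-0.01,0],[0,0,0]],[0,[0.04,-0.01,0],[0,0,0]],[0,[0.04,-0.01,0],[0,0,0]],[0,[0.04,-0.01,0],[0,0,0]],[0,[0.04,-0.01,0],[0,0,0]],[0,[0.04,-0.01,0],[0,0,0]],[0,[0.04,-0.01,0],[0,0,0]],[0.5,[0.04,-0.01,0],[0,0,0]]]'
python3 -m crank '[[0.5,[0.04,-0.01,0],[0,0,0]],[0.5,[0,0,0],[0,0,0]],[0.5,[0,0,0],[0,0,0]]]'
python3 -c "
from h import *
go(.6308,-.0881,.119,28.1)"
```

```text
time: 0.9
tool_pos: [0.2818, -0.3953, 0.295]
ee_rot: [-3.141, -0.0, 0.489]
wrist_force: [0.5, -0.6, -0.4]
width: 0.0941
finger_force: 0.0
time: 1.7
tool_pos: [0.5266, -0.1742, 0.2949]
ee_rot: [-3.141, 0.001, 0.49]
wrist_force: [-0.0, 0.3, -0.2]
width: 0.0892
finger_force: 0.0
time: 2.0
tool_pos: [0.5564, -0.1474, 0.2943]
ee_rot: [-3.14, 0.002, 0.491]
wrist_force: [0.9, -0.6, 0.1]
width: 0.0654
finger_force: 0.0
now [ 556.4 -147.4  294.3] rpy [-1.799e+02  1.000e-01  2.820e+01] w 0.0654 F [ 0.9 -0.6  0.1]
turn z 0.1 then shift mm [ 93.6 -17.2 175.3]
```

```bash
python3 -m crank '[[0.5,[0.047,-0.0085,0],[0,0,0]],[0.5,[0.0466,-0.0087,0],[0,0,0]],[0.5,[0,0,0.04],[0,0,0]],[0.5,[0,0,0.04],[0,0,0]],[0.5,[0,0,0],[0,0,0]],[0.5,[0,0,0],[0,0,0]]]'
python3 - <<'E'
from h import *
go(.6308,-.0881,.119,28.1)
s=snap('wrist','w1'); print({k:s[k] for k in('fx','cx','cy','t')},s['R'])
E
```

```text
time: 2.6
tool_pos: [0.6298, -0.0899, 0.2153]
ee_rot: [-3.141, 0.002, 0.488]
wrist_force: [-0.5, 0.6, 0.5]
width: 0.047
finger_force: 0.0
now [629.8 -89.9 215.3] rpy [-1.799e+02  1.000e-01  2.800e+01] w 0.047 F [-0.5  0.6  0.5]
turn z -0.1 then shift mm [ 1.7 -1.2 96.3]
{'fx': 371.64829954431775, 'cx': 324.5888499459215, 'cy': 243.72057378676192, 't': array([-0.37406434,  0.46266377,  0.55630189])} [[ 4.68733848e-01 -8.83338967e-01 -9.21699303e-04]
 [-8.56080033e-01 -4.54525922e-01  2.46034881e-01]
 [-2.17751134e-01 -1.14535828e-01 -9.69260537e-01]]
```

View pics/w1.png

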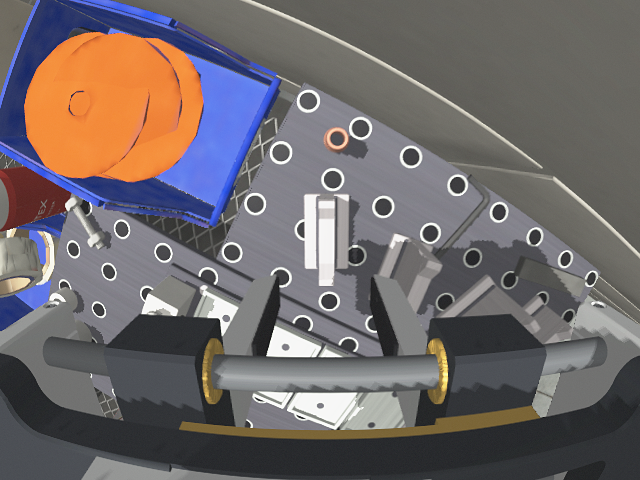

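The wrist view shows the shortest rest at (325,240), centred between the fingertips at u≈278 and 375, with its plate square to them. I'll descend, grip and lift.

```bash
python3 -m crank '[[0.5,[0.0015,-0.001,0.032],[0,0,0]],[0.5,[0,0,0.032],[0,0,0]],[0.5,[0,0,0.032],[0,0,0]],[0.5,[0,0,0],[0,0,0]],[1,[0,0,0],[0,0,0]],[1,[0,0,0],[0,0,0]],[1,[0,0,0],[0,0,0]],[1,[0,0,0],[0,0,0]]]'
python3 -m crank '[[1,[0,0,0],[0,0,0]],[1,[0,0,0],[0,0,0]],[1,[0,0,-0.03],[0,0,0]],[1,[0,0,-0.04],[0,0,0]],[1,[0,0,-0.04],[0,0,8]],[1,[0,0,0],[0,0,8]],[1,[0,0,0],[0,0,8]],[1,[0,0,0],[0,0,4.0]]]'
python3 -m crank '[[1,[0,0,0],[0,0,0]],[1,[0,0,0],[0,0,0]]]'
python3 -c "
from h import *
go(.4918,-.229,.132,0)"
```

```text
time: 3.45
tool_pos: [0.6328, -0.0875, 0.1218]
ee_rot: [3.139, -0.003, 0.49]
wrist_force: [0.3, 0.6, -0.6]
width: 0.0185
finger_force: 0.0
time: 4.25
tool_pos: [0.6318, -0.0872, 0.23]
ee_rot: [3.141, -0.001, -0.003]
wrist_force: [-1.0, -0.4, 0.5]
width: 0.0006
finger_force: 0.0
time: 4.45
tool_pos: [0.6316, -0.0872, 0.2293]
ee_rot: [-3.142, 0.0, 0.003]
wrist_force: [-0.2, 0.9, -0.3]
width: 0.0003
finger_force: 0.0
now [631.6 -87.2 229.3] rpy [-1.8e+02  0.0e+00  1.0e-01] w 0.0003 F [-0.2  0.9 -0.3]
turn z 0.1 then shift mm [-139.8  141.8   97.3]
```

```bash
python3 - <<'E'
from h import *
s=snap('wrist','w2'); s=snap('side','s2'); cv2.imwrite('pics/s2c.png',cv2.resize(s['color'][150:330,180:420,::-1],(800,600),interpolation=cv2.INTER_CUBIC))
E
```

```text
(no output)
```

View pics/s2c.png

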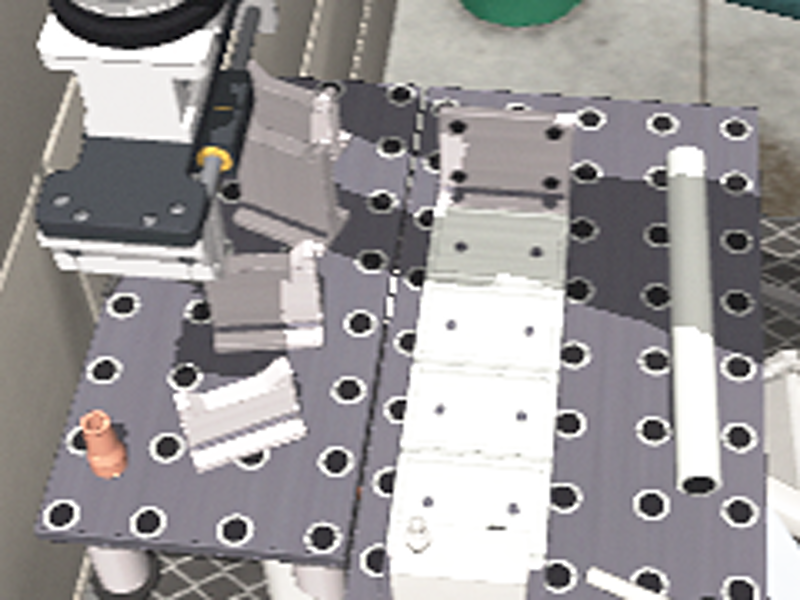

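View pics/w2.png

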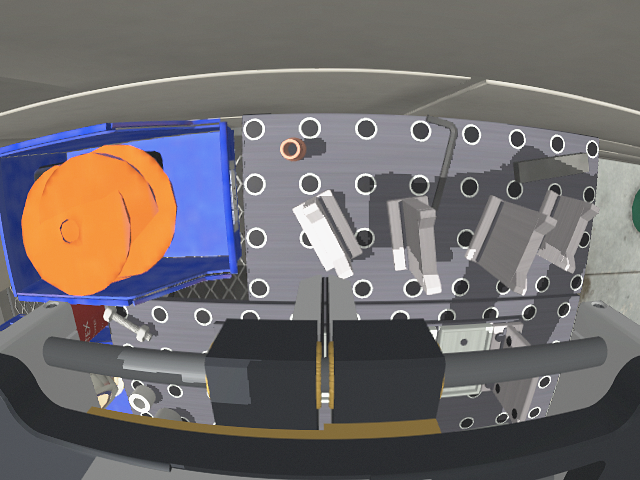

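The rest is still where it was, because I lifted before the grip had built up. I'll go back down and wait longer this time.

```bash
python3 -m crank '[[0.5,[0,0,0],[0,0,-8]],[0.5,[0,0,0],[0,0,-8]],[0.5,[0,0,0],[0,0,-8]],[0.5,[0,0,0],[0,0,-4.0]],[0.5,[0,0,0],[0,0,0]],[0.5,[0,0,0],[0,0,0]],[0.5,[0,0,0],[0,0,0]]]'
python3 -m crank '[[0.5,[0,0,0.04],[0,0,0]],[0.5,[0,0,0.04],[0,0,0]],[0.5,[0,0,0.033],[0,0,0]],[0.6,[0,0,0],[0,0,0]],[1,[0,0,0],[0,0,0]],[1,[0,0,0],[0,0,0]],[1,[0,0,0],[0,0,0]],[1,[0,0,0],[0,0,0]]]'
python3 -m crank '[[1,[0,0,0],[0,0,0]],[1,[0,0,0],[0,0,0]],[1,[0,0,0],[0,0,0]],[1,[0,0,0],[0,0,0]],[1,[0,0,0],[0,0,0]]]'
```

```text
time: 5.25
tool_pos: [0.6317, -0.0872, 0.2294]
ee_rot: [3.142, 0.0, 0.489]
wrist_force: [-0.3, 0.3, -0.1]
width: 0.0466
finger_force: 0.0
time: 6.05
tool_pos: [0.6329, -0.0875, 0.1189]
ee_rot: [3.139, -0.003, 0.49]
wrist_force: [0.5, 0.3, 0.1]
width: 0.0103
finger_force: 0.0
time: 6.55
tool_pos: [0.6316, -0.0872, 0.1164]
ee_rot: [-3.142, 0.0, 0.49]
wrist_force: [0.3, 0.0, 1.3]
width: 0.0002
finger_force: 0.0
```

```bash
python3 - <<'E'
from h import *
s=snap('wrist','w3'); cv2.imwrite('pics/w3c.png',cv2.resize(s['color'][120:360,200:480,::-1],(700,600),interpolation=cv2.INTER_CUBIC))
s=snap('side','s3'); W=cloud(s); 
s0=load('side0'); W0=cloud(s0)
p=W0[170:310,190:300].reshape(-1,3); p=p[(p[:,2]>.125)&(p[:,0]>.58)&(p[:,1]>-.13)]; print(p.min(0),p.max(0),cv2.minAreaRect((p[:,:2]*1000).astype(np.float32)))
E
```

```text
[ 0.60230428 -0.12966926  0.12511454] [ 0.75407612 -0.04900341  0.18477948] ((681.9859008789062, -82.83648681640625), (73.03573608398438, 153.62815856933594), 81.9247817993164)
```

View pics/w3c.png

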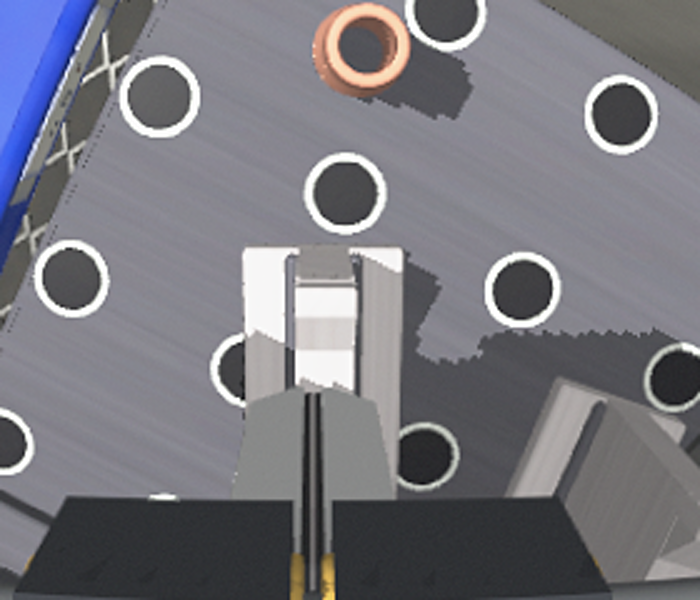

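```bash
cat >> h.py <<'E'
def wproj(s,X):
    c=np.array(s['R'])@np.array(X)+s['t']; r=np.hypot(c[0],c[1]); th=np.arctan2(r,c[2]); return np.array([s['cx']+s['fx']*th*c[0]/r, s['cy']+s['fy']*th*c[1]/r]),c[2]
def wray(s,u,v,z):
    x=(u-s['cx'])/s['fx'];y=(v-s['cy'])/s['fy'];th=np.hypot(x,y);R=np.array(s['R'])
    d=R.T@np.array([x/th*np.sin(th),y/th*np.sin(th),np.cos(th)]);c=-R.T@s['t'];return c+d*(z-c[2])/d[2]
def wcloud(s):
    v,u=np.mgrid[:480,:640];x=(u-s['cx'])/s['fx'];y=(v-s['cy'])/s['fy'];th=np.hypot(x,y);z=s['z_map'].astype(float)
    P=np.stack([x/th*np.tan(th)*z,y/th*np.tan(th)*z,z],-1);W=(P-s['t'])@np.array(s['R']);W[z==0]=np.nan;return W
E
python3 - <<'E'
from h import *
s=load('w3'); k=lambda q:(q-[200,120])*2.5
R=np.array(s['R']);print('cam',-R.T@s['t'])
o=robot.get_obs();T=o['tool_pos'];print('tcp',T, 'px',k(wproj(s,T)[0]),wproj(s,T)[1])
W=wcloud(s)
for x,y in [(325,260),(325,330),(325,375),(260,300),(385,300),(280,420),(350,420),(300,400)]:
    u,v=int(200+x/2.5),int(120+y/2.5); print((x,y),np.round(W[v,u]*1e3,1),s['z_map'][v,u])
E
```

```text
cam [ 0.69395506 -0.05352974  0.32616357]
tcp [ 0.63162626 -0.08723652  0.11637305] px [313.24578197 382.36236592] 0.22074950359215673
(325, 260) [661.2 -74.3 129.1] 0.20059057
(325, 330) [652.7 -78.5 151.6] 0.1810205
(325, 375) [642.9 -83.9 145.9] 0.18924703
(260, 300) [642.9 -67.  113.6] 0.21871309
(385, 300) [656.9 -92.8 114.5] 0.21778147
(280, 420) [637.6 -77.1 167.6] 0.16861564
(350, 420) [643.2 -88.6 166.4] 0.16985096
(300, 400) [639.3 -80.2 156.9] 0.17896907
```

```bash
python3 - <<'E'
from h import *
for f,T in (('w1',[.6298,-.0899,.2153]),('w2',[.6316,-.0872,.2293]),('w3',[.6316,-.0872,.1164])):
    s=load(f);W=wcloud(s); print(f,'tcp px',wproj(s,T)[0])
    D=np.hypot(W[...,0]-T[0],W[...,1]-T[1])<(.012 if f!='w1' else .05)
    for v in range(262,330,6):
        us=[u for u in range(260,400) if D[v,u] and W[v,u,2]>T[2]-.01]
        if us: print(v,us[0],us[-1],len(us),'zmin',np.nanmin(W[v,us,2]).round(4),'z_map',np.round([W[v,u] for u in us[::max(1,len(us)//2)]],3).tolist())
E
```

```text
w1 tcp px [325.19020538 272.84652236]
274 271 378 10 zmin 0.246 z_map [[0.625, -0.061, 0.246], [0.65, -0.107, 0.247]]
280 260 395 44 zmin 0.2486 z_map [[0.624, -0.057, 0.256], [0.649, -0.107, 0.252]]
286 260 399 48 zmin 0.2488 z_map [[0.623, -0.058, 0.262], [0.648, -0.108, 0.259]]
292 260 399 50 zmin 0.2461 z_map [[0.625, -0.059, 0.272], [0.648, -0.106, 0.267]]
298 260 399 50 zmin 0.2466 z_map [[0.625, -0.061, 0.278], [0.645, -0.108, 0.267]]
304 260 399 51 zmin 0.2467 z_map [[0.626, -0.061, 0.285], [0.642, -0.11, 0.265], [0.653, -0.112, 0.286]]
310 260 399 49 zmin 0.2516 z_map [[0.626, -0.062, 0.291], [0.64, -0.111, 0.268], [0.652, -0.111, 0.291]]
316 260 399 44 zmin 0.2611 z_map [[0.626, -0.063, 0.296], [0.642, -0.11, 0.278]]
322 260 399 42 zmin 0.2654 z_map [[0.625, -0.064, 0.298], [0.64, -0.111, 0.281]]
328 260 399 38 zmin 0.2739 z_map [[0.626, -0.065, 0.304], [0.641, -0.11, 0.288]]
w2 tcp px [325.34463063 272.63468965]
280 311 340 30 zmin 0.2646 z_map [[0.641, -0.08, 0.269], [0.64, -0.087, 0.266]]
286 310 341 32 zmin 0.2721 z_map [[0.641, -0.08, 0.277], [0.64, -0.087, 0.273]]
292
[... 1114 characters left out ...]
585 z_map [[0.637, -0.076, 0.164], [0.638, -0.084, 0.158]]
292 311 340 30 zmin 0.1676 z_map [[0.637, -0.077, 0.172], [0.639, -0.084, 0.168]]
298 311 342 32 zmin 0.1736 z_map [[0.637, -0.077, 0.179], [0.639, -0.084, 0.175]]
304 308 343 35 zmin 0.1797 z_map [[0.636, -0.076, 0.184], [0.639, -0.083, 0.181], [0.643, -0.089, 0.184]]
310 308 344 37 zmin 0.1871 z_map [[0.636, -0.077, 0.19], [0.639, -0.084, 0.187], [0.643, -0.089, 0.191]]
316 307 345 39 zmin 0.1868 z_map [[0.637, -0.076, 0.196], [0.64, -0.083, 0.195], [0.643, -0.089, 0.196]]
322 317 332 16 zmin 0.1885 z_map [[0.639, -0.08, 0.203], [0.634, -0.086, 0.188]]
328 317 332 16 zmin 0.1886 z_map [[0.638, -0.08, 0.206], [0.632, -0.087, 0.189]]
```

Wrist depth shows the real fingertips about 31 mm behind the reported TCP, in both free-space looks and down at the rest. The foot top reads the correct 113 mm in the same pictures, so the camera is good. The fingers had closed inside the notch, above its floor. From now on I command the TCP 31 mm lower than the spec implies.

```bash
python3 -m crank '[[0.5,[0,0,-0.02],[0,0,0]],[0.5,[0,0,0],[0,0,0]],[0.5,[0,0,0],[0,0,0]],[0.5,[0,0,0],[0,0,0]],[0.5,[0,0,0],[0,0,0]],[0.5,[0,0,0],[0,0,0]],[0.5,[0,0,0],[0,0,0]]]'
python3 -m crank '[[0.5,[0,0,0.025],[0,0,0]],[0.5,[0,0,0.01],[0,0,0]],[0.5,[0,0,0.01],[0,0,0]],[0.5,[0,0,0.003],[0,0,0]],[1,[0,0,0],[0,0,0]],[1,[0,0,0],[0,0,0]],[1,[0,0,0],[0,0,0]],[1,[0,0,0],[0,0,0]]]'
python3 -m crank '[[1,[0,0,0],[0,0,0]],[1,[0,0,0],[0,0,0]],[1,[0,0,0],[0,0,0]],[1,[0,0,0],[0,0,0]]]'
```

```text
time: 7.35
tool_pos: [0.6315, -0.0872, 0.136]
ee_rot: [-3.141, 0.001, 0.49]
wrist_force: [-0.1, -0.1, -0.2]
width: 0.0468
finger_force: 0.0
time: 8.15
tool_pos: [0.6322, -0.0873, 0.0893]
ee_rot: [3.141, -0.001, 0.49]
wrist_force: [-0.1, 0.5, -1.0]
width: 0.0185
finger_force: 0.0
time: 8.55
tool_pos: [0.6323, -0.0877, 0.0892]
ee_rot: [3.14, -0.001, 0.489]
wrist_force: [0.7, -2.0, 2.8]
width: 0.0117
finger_force: 30.0
```

The shortest rest is held (width 11.7 mm, 30 N). I'll lift it, turn to yaw 0 and carry it over.

```bash
python3 -m crank '[[1,[0,0,-0.02],[0,0,0]],[1,[0,0,-0.04],[0,0,0]],[1,[0,0,-0.04],[0,0,0]],[1,[0,0,-0.02],[0,0,7]],[1,[0,0,0],[0,0,7]],[1,[0,0,0],[0,0,7]],[1,[0,0,0],[0,0,7]],[1,[0,0,0],[0,0,0]]]'
python3 -m crank '[[1,[-0.03,0.03,0],[0,0,0]],[1,[-0.03,0.03,0],[0,0,0]],[1,[-0.03,0.03,0],[0,0,0]],[1,[-0.03,0.03,0],[0,0,0]],[1,[-0.019,0.021,0],[0,0,0]],[1,[0,0,0],[0,0,0]],[1,[0,0,0],[0,0,0]]]'
python3 -c "
from h import *
go(.493,-.229,.102,0)"
```

```text
time: 9.35
tool_pos: [0.6309, -0.0867, 0.2069]
ee_rot: [-3.14, 0.003, 0.001]
wrist_force: [0.1, 0.1, -2.6]
width: 0.0117
finger_force: 30.0
time: 10.05
tool_pos: [0.4924, -0.2282, 0.208]
ee_rot: [-3.14, 0.0, 0.002]
wrist_force: [0.7, -0.6, -2.0]
width: 0.0121
finger_force: 30.0
now [ 492.4 -228.2  208. ] rpy [-1.799e+02  0.000e+00  1.000e-01] w 0.0121 F [ 0.7 -0.6 -2. ]
turn z 0.1 then shift mm [  0.6   0.8 106. ]
```

```bash
python3 -m crank '[[1,[0.0006,0.0008,0.03],[0,0,0]],[1,[0,0,0.03],[0,0,0]],[1,[0,0,0.025],[0,0,0]],[1,[0,0,0.01],[0,0,0]],[1,[0,0,0.005],[0,0,0]],[1,[0,0,0.003],[0,0,0]],[1,[0,0,0.003],[0,0,0]],[1,[0,0,0],[0,0,0]]]'
python3 -c "
from h import *
go(.493,-.229,.102,0); s=snap('wrist','w4')"
```

```text
time: 10.85
tool_pos: [0.494, -0.2294, 0.1033]
ee_rot: [3.141, -0.001, 0.001]
wrist_force: [-0.7, -0.4, -2.7]
width: 0.012
finger_force: 30.0
now [ 494.  -229.4  103.3] rpy [ 1.8e+02 -1.0e-01  1.0e-01] w 0.012 F [-0.7 -0.4 -2.7]
turn z 0.1 then shift mm [-1.  -0.4  1.3]
```

View pics/w4.png

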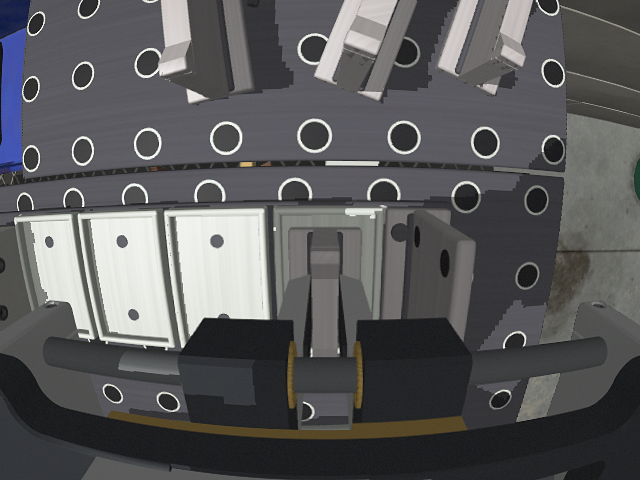

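The wrist view shows the shortest rest's foot (u 287–367) inside the nest at the foot plate (u 275–378), roughly centred, with no contact force. I'll lower the last bit, release and rise.

```bash
python3 -m crank '[[1,[-0.001,0,0.0015],[0,0,0]],[1,[0,0,0.001],[0,0,0]],[1,[0,0,0],[0,0,0]],[0.65,[0,0,0],[0,0,0]],[0.65,[0,0,0],[0,0,0]],[0.65,[0,0,0],[0,0,0]],[0.65,[0,0,0],[0,0,0]]]'
python3 -m crank '[[0.5,[0,0,-0.03],[0,0,0]],[0.5,[0,0,-0.04],[0,0,0]],[0.5,[0,0,-0.04],[0,0,0]],[0.5,[0,0,0],[0,0,7]],[0.5,[0,0,0],[0,0,7]],[0.5,[0,0,0],[0,0,6.5]],[0.5,[0,0,0],[0,0,0]],[0.5,[0,0,0],[0,0,0]]]'
python3 -c "
from h import *
go(.6382,-.3176,.094,-20.5); s=snap('wrist','w5')"
```

```text
time: 11.6
tool_pos: [0.4924, -0.2291, 0.0998]
ee_rot: [-3.142, 0.0, 0.001]
wrist_force: [0.4, -0.2, -0.9]
width: 0.033
finger_force: 0.0
time: 12.4
tool_pos: [0.4924, -0.2291, 0.2098]
ee_rot: [-3.142, 0.0, -0.354]
wrist_force: [-0.3, -0.2, -1.1]
width: 0.0469
finger_force: 0.0
now [ 492.4 -229.1  209.8] rpy [-180.     0.   -20.3] w 0.0469 F [-0.3 -0.2 -1.1]
turn z 0.2 then shift mm [167.6  31.8 115.8]
```

```bash
python3 -m crank '[[0.5,[0.042,0.008,0],[0,0,0]],[0.5,[0.042,0.008,0],[0,0,0]],[0.5,[0.042,0.008,0],[0,0,0]],[0.5,[0.0416,0.0078,0],[0,0,0.2]],[0.5,[0,0,0.03],[0,0,0]],[0.5,[0,0,0],[0,0,0]],[0.5,[0,0,0],[0,0,0]]]'
python3 -c "
from h import *
go(.6382,-.3176,.094,-20.5); s=snap('wrist','w6')"
```

```text
time: 13.15
tool_pos: [0.6375, -0.3169, 0.1786]
ee_rot: [-3.141, 0.004, -0.36]
wrist_force: [0.1, 0.0, 1.5]
width: 0.0471
finger_force: 0.0
now [ 637.5 -316.9  178.6] rpy [-180.     0.2  -20.6] w 0.0471 F [0.1 0.  1.5]
turn z -0.1 then shift mm [ 0.9  0.4 84.6]
```

View pics/w6.png

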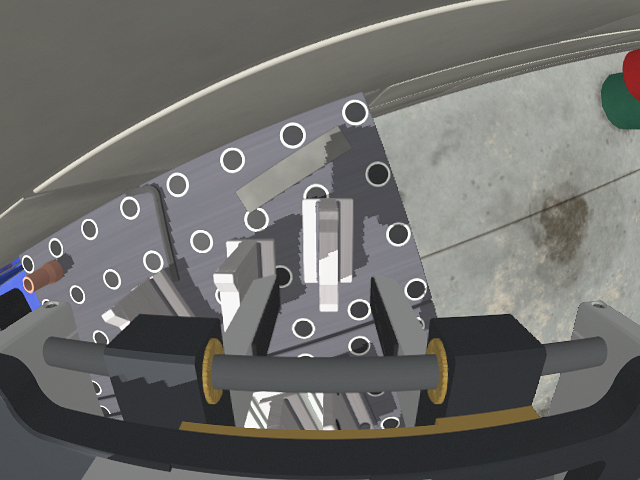

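The second rest sits at (327,255), midway between the fingers (278/372). I'll narrow the opening slightly for the neighbour's sake and then descend.

```bash
python3 -m crank '[[0.6,[0.001,0.0005,0.03],[0,0,0]],[0.6,[0,0,0.03],[0,0,0]],[0.6,[0,0,0.015],[0,0,0]],[0.6,[0,0,0.01],[0,0,0]],[1,[0,0,0],[0,0,0]],[1,[0,0,0],[0,0,0]],[1,[0,0,0],[0,0,0]],[1,[0,0,0],[0,0,0]]]'
python3 -m crank '[[1,[0,0,0],[0,0,0]],[1,[0,0,0],[0,0,0]],[1,[0,0,0],[0,0,0]]]'
```

```text
time: 14.0
tool_pos: [0.6398, -0.3192, 0.0971]
ee_rot: [3.14, -0.003, -0.36]
wrist_force: [-0.6, -0.9, 2.1]
width: 0.0117
finger_force: 30.0
time: 14.3
tool_pos: [0.6398, -0.3192, 0.0971]
ee_rot: [3.14, -0.003, -0.361]
wrist_force: [-0.4, -0.3, 5.8]
width: 0.0114
finger_force: 30.0
```

```bash
python3 -m crank '[[1,[0,0,-0.02],[0,0,0]],[1,[0,0,-0.04],[0,0,0]],[1,[0,0,-0.04],[0,0,0]],[1,[0,0,-0.03],[0,0,-7]],[1,[0,0,0],[0,0,-7]],[1,[0,0,0],[0,0,-6.6]],[1,[0,0,0],[0,0,0]],[1,[0,0,0],[0,0,0]]]'
python3 -c "
from h import *
go(.493,-.1672,.110,0)"
```

```text
time: 15.1
tool_pos: [0.6387, -0.3179, 0.2229]
ee_rot: [-3.14, 0.003, -0.003]
wrist_force: [-0.2, -0.6, -3.8]
width: 0.0116
finger_force: 30.0
now [ 638.7 -317.9  222.9] rpy [-179.9    0.2   -0.2] w 0.0116 F [-0.2 -0.6 -3.8]
turn z -0.2 then shift mm [-145.7 -150.7  112.9]
```

```bash
python3 -m crank '[[1,[-0.03,-0.03,0],[0,0,-0.2]],[1,[-0.03,-0.03,0],[0,0,0]],[1,[-0.03,-0.03,0],[0,0,0]],[1,[-0.03,-0.03,0],[0,0,0]],[1,[-0.0257,-0.0307,0],[0,0,0]],[1,[0,0,0.03],[0,0,0]],[1,[0,0,0.03],[0,0,0]],[1,[0,0,0],[0,0,0]]]'
python3 -c "
from h import *
go(.493,-.1672,.110,0)"
```

```text
time: 15.9
tool_pos: [0.4895, -0.1659, 0.1595]
ee_rot: [-3.137, 0.01, 0.002]
wrist_force: [-0.8, 1.1, -3.4]
width: 0.0118
finger_force: 30.0
now [ 489.5 -165.9  159.5] rpy [-1.797e+02  6.000e-01  1.000e-01] w 0.0118 F [-0.8  1.1 -3.4]
turn z 0.1 then shift mm [ 3.5  1.3 49.5]
```

```bash
python3 -m crank '[[1,[0.001,0.0007,0],[0,0,0]],[1,[0,0,0],[0,0,0]],[1,[0,0,0.02],[0,0,0]],[1,[0,0,0.015],[0,0,0]],[1,[0,0,0.008],[0,0,0]],[1,[0,0,0.003],[0,0,0]],[1,[0,0,0],[0,0,0]],[1,[0,0,0],[0,0,0]]]'
python3 -c "
from h import *
go(.493,-.1672,.110,0)"
```

```text
time: 16.7
tool_pos: [0.4946, -0.1688, 0.1197]
ee_rot: [3.141, -0.001, 0.003]
wrist_force: [-0.1, -0.0, -2.3]
width: 0.0116
finger_force: 30.0
now [ 494.6 -168.8  119.7] rpy [ 1.8e+02 -1.0e-01  2.0e-01] w 0.0116 F [-0.1 -0.  -2.3]
turn z 0.2 then shift mm [-1.6 -1.6  9.7]
```

```bash
python3 -m crank '[[1,[-0.0013,-0.0013,0.004],[0,0,0]],[1,[0,0,0.003],[0,0,0]],[1,[0,0,0.002],[0,0,0]],[1,[0,0,0],[0,0,0]],[1,[0,0,0],[0,0,0]]]'
python3 -c "
from h import *
go(.493,-.1672,.110,0)"
```

```text
time: 17.2
tool_pos: [0.4928, -0.1673, 0.1099]
ee_rot: [3.142, 0.0, 0.003]
wrist_force: [0.3, 0.3, -2.2]
width: 0.0114
finger_force: 30.0
now [ 492.8 -167.3  109.9] rpy [180.    0.    0.2] w 0.0114 F [ 0.3  0.3 -2.2]
turn z 0.2 then shift mm [ 0.2 -0.1 -0.1]
```

```bash
python3 -m crank '[[1,[0,0,0.0013],[0,0,0]],[1,[0,0,0],[0,0,0]],[0.65,[0,0,0],[0,0,0]],[0.65,[0,0,0],[0,0,0]],[0.65,[0,0,0],[0,0,0]],[0.65,[0,0,0],[0,0,0]],[0.65,[0,0,0],[0,0,0]]]'
python3 -m crank '[[0.6,[0,0,-0.03],[0,0,0]],[0.6,[0,0,-0.04],[0,0,0]],[0.6,[0,0,-0.03],[0,0,0]],[0.6,[0,0,0],[0,0,-4.5]],[0.6,[0,0,0],[0,0,-4.4]],[0.6,[0,0,0],[0,0,0]],[0.6,[0,0,0],[0,0,0]]]'
python3 -c "
from h import *
go(.6287,-.1646,.102,9.1)"
```

```text
time: 17.9
tool_pos: [0.4929, -0.1674, 0.1088]
ee_rot: [3.141, -0.0, 0.003]
wrist_force: [-0.4, 0.3, 0.6]
width: 0.0329
finger_force: 0.0
time: 18.6
tool_pos: [0.4927, -0.1673, 0.2084]
ee_rot: [-3.141, 0.0, 0.156]
wrist_force: [0.0, -0.6, -0.5]
width: 0.0375
finger_force: 0.0
now [ 492.7 -167.3  208.4] rpy [-180.    0.    9.] w 0.0375 F [ 0.  -0.6 -0.5]
turn z -0.1 then shift mm [134.7  18.9 106.4]
```

```bash
python3 -m crank '[[0.6,[0.045,0.0063,0],[0,0,0]],[0.6,[0.045,0.0063,0],[0,0,0]],[0.6,[0.0447,0.0063,0],[0,0,0]],[0.6,[0,0,0],[0,0,0]],[0.6,[0,0,0],[0,0,0]],[0.6,[0,0,0],[0,0,0]]]'
python3 -c "
from h import *
go(.6287,-.1646,.102,9.1); s=snap('wrist','w7')
W=wcloud(s);p=W.reshape(-1,3);p=p[(p[:,2]>.168)&(p[:,2]<.184)&(np.hypot(p[:,0]-.6287,p[:,1]+.1646)<.045)]
print(len(p),cv2.minAreaRect((p[:,:2]*1000).astype(np.float32)))"
```

```text
time: 19.2
tool_pos: [0.628, -0.1649, 0.2092]
ee_rot: [3.141, 0.0, 0.157]
wrist_force: [-0.1, -0.6, 1.3]
width: 0.0377
finger_force: 0.0
now [ 628.  -164.9  209.2] rpy [180.   0.   9.] w 0.0377 F [-0.1 -0.6  1.3]
turn z -0.1 then shift mm [ 7.000e-01 -1.000e-01  1.072e+02]
1616 ((630.2269287109375, -165.87603759765625), (65.31121063232422, 11.77629280090332), 9.363184928894043)
```

```bash
python3 -m crank '[[0.6,[0.0015,0.001,0.04],[0,0,0]],[0.6,[0,0,0.04],[0,0,0]],[0.6,[0,0,0.018],[0,0,0]],[0.6,[0,0,0.007],[0,0,0]],[1,[0,0,0],[0,0,0]],[1,[0,0,0],[0,0,0]],[1,[0,0,0],[0,0,0]],[1,[0,0,0],[0,0,0]]]'
python3 -m crank '[[1,[0,0,0],[0,0,0]],[1,[0,0,0],[0,0,0]],[1,[0,0,0],[0,0,0]]]'
python3 -c "
from h import *
go(.6287,-.1646,.102,9.1)"
```

```text
time: 20.05
tool_pos: [0.6315, -0.1661, 0.106]
ee_rot: [3.139, -0.003, 0.158]
wrist_force: [-1.7, -0.6, 3.8]
width: 0.0117
finger_force: 30.0
time: 20.35
tool_pos: [0.6315, -0.1661, 0.106]
ee_rot: [3.139, -0.003, 0.158]
wrist_force: [-0.7, -0.9, 6.1]
width: 0.0121
finger_force: 30.0
now [ 631.5 -166.1  106. ] rpy [179.9  -0.2   9. ] w 0.0121 F [-0.7 -0.9  6.1]
turn z -0.1 then shift mm [-2.5 -1.9  4. ]
```

```bash
python3 -m crank '[[1,[0,0,-0.02],[0,0,0]],[1,[0,0,-0.04],[0,0,0]],[1,[0,0,-0.04],[0,0,0]],[1,[0,0,-0.01],[0,0,4.5]],[1,[0,0,0],[0,0,4.5]],[1,[0,0,0],[0,0,0]],[1,[0,0,0],[0,0,0]]]'
python3 -c "
from h import *
go(.494,-.106,.119,0)"
```

```text
time: 21.05
tool_pos: [0.6299, -0.1652, 0.2119]
ee_rot: [-3.14, 0.003, 0.003]
wrist_force: [0.1, -0.2, -3.5]
width: 0.0119
finger_force: 30.0
now [ 629.9 -165.2  211.9] rpy [-179.9    0.2    0.2] w 0.0119 F [ 0.1 -0.2 -3.5]
turn z 0.2 then shift mm [-135.9  -59.2   92.9]
```

```bash
python3 -m crank '[[1,[-0.034,-0.0148,0],[0,0,0.2]],[1,[-0.034,-0.0148,0],[0,0,0]],[1,[-0.034,-0.0148,0],[0,0,0]],[1,[-0.0339,-0.0148,0],[0,0,0]],[1,[0,0,0.03],[0,0,0]],[1,[0,0,0.03],[0,0,0]],[1,[0,0,0],[0,0,0]],[1,[0,0,0],[0,0,0]]]'
python3 -c "
from h import *
go(.494,-.106,.119,0)"
```

```text
time: 21.85
tool_pos: [0.494, -0.1059, 0.1529]
ee_rot: [-3.141, 0.002, -0.002]
wrist_force: [0.1, -0.2, -2.8]
width: 0.0118
finger_force: 30.0
now [ 494.  -105.9  152.9] rpy [-1.8e+02  1.0e-01 -1.0e-01] w 0.0118 F [ 0.1 -0.2 -2.8]
turn z -0.1 then shift mm [ 0.   0.1 33.9]
```

```bash
python3 -m crank '[[1,[0,0,0.015],[0,0,0]],[1,[0,0,0.01],[0,0,0]],[1,[0,0,0.005],[0,0,0]],[1,[0,0,0.003],[0,0,0]],[1,[0,0,0],[0,0,0]],[1,[0,0,0.001],[0,0,0]],[1,[0,0,0.001],[0,0,0]],[1,[0,0,0],[0,0,0]]]'
python3 -c "
from h import *
go(.494,-.106,.118,0)"
```

```text
time: 22.65
tool_pos: [0.4948, -0.1062, 0.1189]
ee_rot: [3.141, -0.0, -0.003]
wrist_force: [0.2, 0.4, -3.0]
width: 0.0116
finger_force: 30.0
now [ 494.8 -106.2  118.9] rpy [ 1.8e+02 -0.0e+00 -1.0e-01] w 0.0116 F [ 0.2  0.4 -3. ]
turn z -0.1 then shift mm [-0.8 -0.2  0.9]
```

```bash
python3 -m crank '[[1,[-0.0005,0,0.0012],[0,0,0]],[1,[0,0,0],[0,0,0]],[0.65,[0,0,0],[0,0,0]],[0.65,[0,0,0],[0,0,0]],[0.65,[0,0,0],[0,0,0]],[0.65,[0,0,0],[0,0,0]],[0.65,[0,0,0],[0,0,0]]]'
python3 -m crank '[[0.6,[0,0,-0.03],[0,0,0]],[0.6,[0,0,-0.04],[0,0,0]],[0.6,[0,0,-0.03],[0,0,0]],[0.6,[0,0,0],[0,0,7]],[0.6,[0,0,0],[0,0,7]],[0.6,[0,0,0],[0,0,6.1]],[0.6,[0,0,0],[0,0,0]],[0.6,[0,0,0],[0,0,0]]]'
python3 -c "
from h import *
go(.6313,-.251,.108,-20.1)"
```

```text
time: 23.35
tool_pos: [0.4942, -0.1061, 0.1176]
ee_rot: [3.141, -0.0, -0.003]
wrist_force: [-0.3, -0.3, 0.5]
width: 0.0327
finger_force: 0.0
time: 24.15
tool_pos: [0.4941, -0.1061, 0.2174]
ee_rot: [3.142, 0.0, -0.351]
wrist_force: [0.2, 0.0, -0.8]
width: 0.0376
finger_force: 0.0
now [ 494.1 -106.1  217.4] rpy [180.    0.  -20.1] w 0.0376 F [ 0.2  0.  -0.8]
turn z -0.0 then shift mm [178.6  88.9 109.4]
```

```bash
python3 -m crank '[[0.6,[0.0357,0.0178,0],[0,0,0]],[0.6,[0.0357,0.0178,0],[0,0,0]],[0.6,[0.0357,0.0178,0],[0,0,0]],[0.6,[0.0357,0.0178,0],[0,0,0]],[0.6,[0.0357,0.0177,0],[0,0,0]],[0.6,[0,0,0],[0,0,0]],[0.6,[0,0,0],[0,0,0]]]'
python3 -c "
from h import *
go(.6313,-.251,.108,-20.1); s=snap('wrist','w8')
W=wcloud(s);p=W.reshape(-1,3);p=p[(p[:,2]>.180)&(p[:,2]<.196)&(np.hypot(p[:,0]-.63,p[:,1]+.25)<.045)]
print(len(p),cv2.minAreaRect((p[:,:2]*1000).astype(np.float32)))"
```

```text
time: 24.85
tool_pos: [0.6307, -0.2516, 0.2154]
ee_rot: [-3.141, 0.003, -0.353]
wrist_force: [0.4, 0.1, 0.1]
width: 0.0376
finger_force: 0.0
now [ 630.7 -251.6  215.4] rpy [-180.     0.2  -20.2] w 0.0376 F [0.4 0.1 0.1]
turn z -0.1 then shift mm [  0.3  -0.8 107.4]
1704 ((630.8350830078125, -251.78253173828125), (11.853094100952148, 65.94187927246094), 70.07852172851562)
```

Aligned with the tallest rest, so I'll descend and grip.

```bash
python3 -m crank '[[0.6,[0,0,0.04],[0,0,0]],[0.6,[0,0,0.04],[0,0,0]],[0.6,[0,0,0.02],[0,0,0]],[0.6,[0,0,0.009],[0,0,0]],[1,[0,0,0],[0,0,0]],[1,[0,0,0],[0,0,0]],[1,[0,0,0],[0,0,0]],[1,[0,0,0],[0,0,0]]]'
python3 -m crank '[[1,[0,0,0],[0,0,0]],[1,[0,0,0],[0,0,0]],[1,[0,0,0],[0,0,0]]]'
python3 -m crank '[[1,[0,0,-0.02],[0,0,0]],[1,[0,0,-0.04],[0,0,0]],[1,[0,0,-0.04],[0,0,0]],[1,[0,0,-0.03],[0,0,-7]],[1,[0,0,0],[0,0,-7]],[1,[0,0,0],[0,0,-6.2]],[1,[0,0,0],[0,0,0]],[1,[0,0,0],[0,0,0]]]'
python3 -c "
from h import *
go(.493,-.044,.122,0)"
```

```text
time: 25.7
tool_pos: [0.6318, -0.252, 0.111]
ee_rot: [3.141, -0.004, -0.353]
wrist_force: [-0.7, -0.8, 5.4]
width: 0.0118
finger_force: 30.0
time: 26.0
tool_pos: [0.6318, -0.252, 0.111]
ee_rot: [3.141, -0.004, -0.354]
wrist_force: [-0.8, 0.5, 5.1]
width: 0.0116
finger_force: 30.0
time: 26.8
tool_pos: [0.6305, -0.251, 0.2367]
ee_rot: [-3.14, 0.003, -0.003]
wrist_force: [0.1, -0.3, -3.6]
width: 0.0121
finger_force: 30.0
now [ 630.5 -251.   236.7] rpy [-179.9    0.2   -0.2] w 0.0121 F [ 0.1 -0.3 -3.6]
turn z -0.2 then shift mm [-137.5 -207.   114.7]
```

```bash
python3 -m crank '[[1,[-0.023,-0.0345,0],[0,0,-0.2]],[1,[-0.023,-0.0345,0],[0,0,0]],[1,[-0.023,-0.0345,0],[0,0,0]],[1,[-0.023,-0.0345,0],[0,0,0]],[1,[-0.023,-0.0345,0],[0,0,0]],[1,[-0.0225,-0.0345,0],[0,0,0]],[1,[0,0,0],[0,0,0]],[1,[0,0,0],[0,0,0]]]'
python3 -m crank '[[1,[0,0,0.03],[0,0,0]],[1,[0,0,0.03],[0,0,0]],[1,[0,0,0.02],[0,0,0]],[1,[0,0,0],[0,0,0]],[1,[0,0,0],[0,0,0]]]'
python3 -c "
from h import *
go(.4932,-.044,.123,0); snap('wrist','w9')"
```

```text
time: 27.6
tool_pos: [0.4926, -0.0441, 0.2385]
ee_rot: [3.141, -0.001, 0.003]
wrist_force: [0.6, 0.0, -3.1]
width: 0.0117
finger_force: 30.0
time: 28.1
tool_pos: [0.4933, -0.0454, 0.1583]
ee_rot: [3.141, 0.001, 0.001]
wrist_force: [0.2, 0.1, -3.7]
width: 0.0118
finger_force: 30.0
now [493.3 -45.4 158.3] rpy [1.8e+02 1.0e-01 1.0e-01] w 0.0118 F [ 0.2  0.1 -3.7]
turn z 0.1 then shift mm [-0.1 -1.4 35.3]
```

View pics/w9.png

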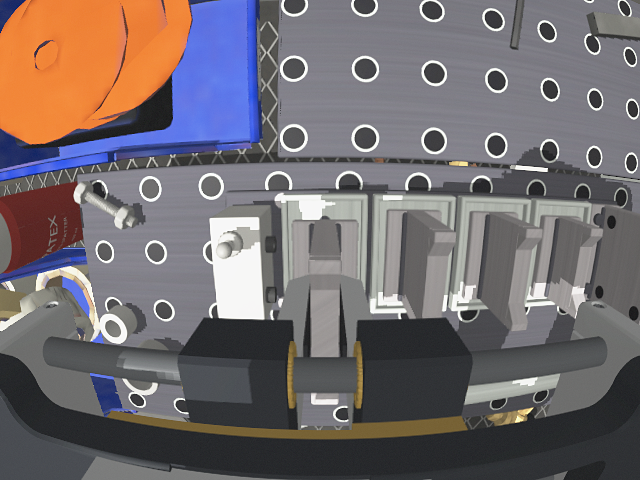

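The wrist view shows the tallest rest's foot (u 290–360) over the end nest (u 280–368), and the other three standing in theirs. I'll lower and release; the right-hand finger keeps clear of the clamp block.

```bash
python3 -m crank '[[1,[0,-0.0005,0.015],[0,0,0]],[1,[0,0,0.01],[0,0,0]],[1,[0,0,0.006],[0,0,0]],[1,[0,0,0.003],[0,0,0]],[1,[0,0,0.0015],[0,0,0]],[1,[0,0,0],[0,0,0]],[1,[0,0,0],[0,0,0]]]'
python3 -c "
from h import *
go(.4932,-.044,.123,0)"
```

```text
time: 28.85
tool_pos: [0.4933, -0.0441, 0.1233]
ee_rot: [3.141, -0.001, 0.003]
wrist_force: [0.6, -0.2, -3.4]
width: 0.0119
finger_force: 30.0
now [493.3 -44.1 123.3] rpy [ 1.8e+02 -1.0e-01  2.0e-01] w 0.0119 F [ 0.6 -0.2 -3.4]
turn z 0.2 then shift mm [-0.1 -0.1  0.3]
```

```bash
python3 -m crank '[[1,[0,0,0.0008],[0,0,0]],[1,[0,0,0],[0,0,0]],[0.68,[0,0,0],[0,0,0]],[0.68,[0,0,0],[0,0,0]],[0.68,[0,0,0],[0,0,0]],[0.68,[0,0,0],[0,0,0]],[0.68,[0,0,0],[0,0,0]]]'
python3 -m crank '[[0.68,[0,0,-0.03],[0,0,0]],[0.68,[0,0,-0.04],[0,0,0]],[0.68,[0,0,-0.03],[0,0,0]],[0.4,[-0.02,0.025,-0.02],[0,0,0]],[0.4,[-0.02,0.025,0],[0,0,0]],[0.4,[-0.02,0.025,0],[0,0,0]],[0.4,[-0.02,0.025,0],[0,0,0]],[0.4,[-0.02,0.025,0],[0,0,0]]]'
python3 -m crank '[[0.4,[0,0,0],[0,0,-7.7]],[0.4,[0,0,0],[0,0,-7.7]],[0.4,[0,0,0],[0,0,-7.7]],[0.4,[0,0,0],[0,0,-7.7]],[0.4,[0,0,0],[0,0,-7.7]],[0.4,[0,0,0],[0,0,-7.7]],[0.4,[0,0,0],[0,0,-7.7]],[0.4,[0,0,0],[0,0,-7.7]]]'
python3 -m crank '[[0.4,[0,0,0],[0,0,-7.7]],[0.4,[0,0,0],[0,0,-7.7]],[0.4,[0,0,0],[0,0,-7.7]],[0.4,[0,0,0],[0,0,-7.7]],[0.4,[0,0,0],[0,0,0]],[0.4,[0,0,0],[0,0,0]]]'
python3 -c "
from h import *
go(.372,-.1947,.20,92.5); s=snap('wrist','w10');s=snap('top','t10')
def rc(W,m):
    p=W[m]; return cv2.minAreaRect((p[:,:2]*1000).astype(np.float32)),len(p)
W=cloud(s)
for y,z in((-.043,.203),(-.105,.191),(-.167,.179),(-.229,.167)):
    m=(W[...,2]>z-.010)&(W[...,2]<z+.006)&(abs(W[...,1]-y)<.022)&(abs(W[...,0]-.492)<.045); print(y,rc(W,m) if m.sum()>9 else m.sum())
"
```

```text
time: 29.55
tool_pos: [0.493, -0.0441, 0.1222]
ee_rot: [3.141, -0.0, 0.003]
wrist_force: [1.0, -0.6, 0.2]
width: 0.0303
finger_force: 0.0
time: 30.35
tool_pos: [0.3924, -0.1702, 0.2423]
ee_rot: [3.141, -0.001, 0.003]
wrist_force: [-0.0, -1.0, -1.1]
width: 0.0562
finger_force: 0.0
time: 31.15
tool_pos: [0.3932, -0.1693, 0.2422]
ee_rot: [3.141, 0.0, 1.083]
wrist_force: [0.6, -0.1, -0.0]
width: 0.0564
finger_force: 0.0
time: 31.75
tool_pos: [0.3933, -0.1693, 0.2422]
ee_rot: [3.141, 0.0, 1.613]
wrist_force: [-0.5, 0.3, 0.1]
width: 0.0566
finger_force: 0.0
now [ 393.3 -169.3  242.2] rpy [180.    0.   92.4] w 0.0566 F [-0.5  0.3  0.1]
turn z -0.1 then shift mm [-24.4 -22.4  42.2]
-0.043 (((508.21392822265625, -41.96003723144531), (11.622231483459473, 30.31269645690918), 87.59151458740234), 72)
-0.105 0
-0.167 0
-0.229 (((511.4495544433594, -227.24449157714844), (24.949338912963867, 11.501577377319336), 1.6431844234466553), 64)
```

```bash
python3 -m crank '[[0.4,[-0.0244,-0.0224,0],[0,0,0]],[0.4,[0,0,0.03],[0,0,0]],[0.4,[0,0,0],[0,0,0]],[0.4,[0,0,0],[0,0,0]]]'
python3 -c "
from h import *
s=snap('wrist','w11'); W=wcloud(s);p=W.reshape(-1,3);p=p[(p[:,2]>.118)&(p[:,2]<.136)&(abs(p[:,0]-.372)<.03)&(abs(p[:,1]+.195)<.14)]
print(len(p),p.min(0),p.max(0),cv2.minAreaRect((p[:,:2]*1000).astype(np.float32)))
go(.372,-.1947,.078,92.5)"
```

```text
time: 32.25
tool_pos: [0.3717, -0.1944, 0.212]
ee_rot: [-3.141, -0.001, 1.615]
wrist_force: [0.3, -0.2, -0.0]
width: 0.0564
finger_force: 0.0
7928 [ 0.35371708 -0.30706603  0.11801929] [ 0.38819705 -0.06963951  0.13283814] ((370.896240234375, -188.644775390625), (25.087282180786133, 238.21994018554688), 2.7254412174224854)
now [ 372.3 -194.6  212.9] rpy [180.    0.   92.5] w 0.0561 F [-0.2 -0.1 -0.1]
turn z 0.0 then shift mm [-1.000e-01 -3.000e-01  1.349e+02]
```

View pics/w11.png

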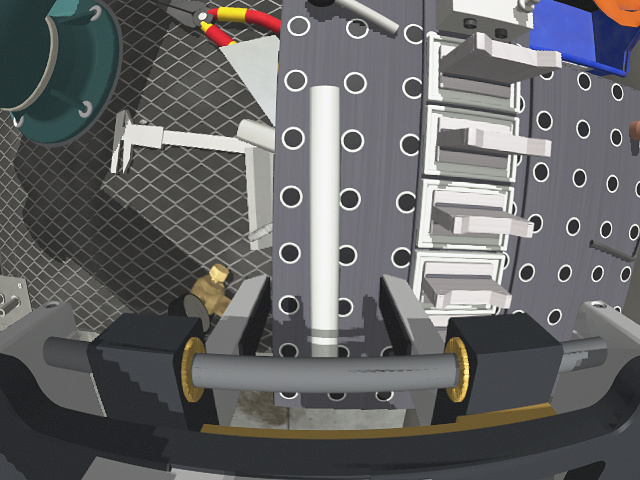

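The wrist view shows the tube centred between the fingers at u≈325, and all four rests seated in their nests in height order. Next I'll descend and grip.

```bash
python3 -m crank '[[0.4,[0,0,0.04],[0,0,0]],[0.4,[0,0,0.04],[0,0,0]],[0.4,[0,0,0.03],[0,0,0]],[0.4,[0,0,0.015],[0,0,0]],[0.4,[0,0,0.006],[0,0,0]],[0.4,[0,0,0],[0,0,0]],[0.4,[0,0,0],[0,0,0]]]'
python3 -c "
from h import *
go(.372,-.1947,.078,92.5)"
```

```text
time: 33.0
tool_pos: [0.3732, -0.1954, 0.083]
ee_rot: [3.139, 0.002, 1.616]
wrist_force: [0.0, -0.5, -1.0]
width: 0.0562
finger_force: 0.0
now [ 373.2 -195.4   83. ] rpy [1.799e+02 1.000e-01 9.260e+01] w 0.0562 F [ 0.  -0.5 -1. ]
turn z 0.1 then shift mm [ 0.7 -1.2  5. ]
```

```bash
python3 -m crank '[[0.4,[0.0005,-0.001,0.004],[0,0,0]],[0.4,[0,0,0],[0,0,0]],[1,[0,0,0],[0,0,0]],[1,[0,0,0],[0,0,0]],[1,[0,0,0],[0,0,0]],[1,[0,0,0],[0,0,0]],[1,[0,0,0],[0,0,0]],[1,[0,0,0],[0,0,0]]]'
python3 -m crank '[[1,[0,0,0],[0,0,0]],[1,[0,0,0],[0,0,0]],[1,[0,0,0],[0,0,0]]]'
```

```text
time: 33.8
tool_pos: [0.371, -0.1943, 0.0772]
ee_rot: [3.141, 0.0, 1.615]
wrist_force: [0.1, -0.4, -0.1]
width: 0.0238
finger_force: 30.0
time: 34.1
tool_pos: [0.371, -0.1943, 0.0772]
ee_rot: [3.142, 0.0, 1.615]
wrist_force: [-0.3, -0.5, -0.1]
width: 0.0236
finger_force: 30.0
```

Width is 23.6 mm rather than 25, so the pads may be gripping slightly above the tube's middle. I'll reopen, go 2.5 mm lower and regrip.

```bash
python3 -m crank '[[0.6,[0,0,0],[0,0,0]],[0.6,[0,0,0],[0,0,0]],[0.6,[0,0,0.0015],[0,0,0]],[0.6,[0,0,0.001],[0,0,0]],[0.6,[0,0,0],[0,0,0]],[1,[0,0,0],[0,0,0]],[1,[0,0,0],[0,0,0]],[1,[0,0,0],[0,0,0]]]'
python3 -m crank '[[1,[0,0,0],[0,0,0]],[1,[0,0,0],[0,0,0]],[1,[0,0,0],[0,0,0]]]'
```

```text
time: 34.9
tool_pos: [0.3712, -0.1946, 0.0752]
ee_rot: [3.141, 0.001, 1.615]
wrist_force: [-0.8, 0.4, 4.9]
width: 0.024
finger_force: 32.0
time: 35.2
tool_pos: [0.3712, -0.1946, 0.0752]
ee_rot: [3.141, 0.001, 1.615]
wrist_force: [-0.4, 0.6, 5.2]
width: 0.0236
finger_force: 32.0
```

Width reads the same, and the fingertips are just touching the plate, so the grip is at the tube's middle with 32 N. I'll lift and align it with the row.

```bash
python3 -m crank '[[1,[0,0,-0.01],[0,0,0]],[1,[0,0,-0.03],[0,0,0]],[1,[0,0,-0.04],[0,0,2.5]],[1,[0,0,-0.04],[0,0,0]],[1,[0,0,-0.04],[0,0,0]],[1,[0,0,-0.01],[0,0,0]],[1,[0,0,0],[0,5.5,0]],[1,[0,0,0],[0,5.45,0]]]'
python3 -m crank '[[1,[0,0,0],[0,0,0]],[1,[0,0,0],[0,0,0]]]'
python3 - <<'E'
from h import *
from scipy.spatial.transform import Rotation as Ro
o=robot.get_obs(); R=Ro.from_euler('xyz',o['ee_rot']); print(np.degrees(o['ee_rot']),o['tool_pos'],o['width'])
print('to above',R.inv().apply(np.array([.4925,-.1287,.215])-o['tool_pos'])*1e3)
s=snap('wrist','w12');W=wcloud(s);p=W.reshape(-1,3);p=p[(p[:,2]>.2)&(abs(p[:,0]-o['tool_pos'][0])<.013)&(p[:,1]>-.17)&(p[:,1]<0)]
p=p[p[:,2]<.35]
print(len(p),p.min(0),p.max(0)); 
top=[(y,p[abs(p[:,1]-y)<.003,2].max()) for y in np.arange(-.15,p[:,1].max(),.02) if (abs(p[:,1]-y)<.003).any()]; print(np.round(top,4).tolist(), np.degrees(np.arctan(np.polyfit(*np.array(top).T,1)[0])))
E
```

```text
time: 36.0
tool_pos: [0.3712, -0.1933, 0.2447]
ee_rot: [3.14, -0.194, 1.574]
wrist_force: [0.2, 0.4, -2.6]
width: 0.0238
finger_force: 30.0
time: 36.2
tool_pos: [0.3704, -0.1943, 0.2429]
ee_rot: [-3.139, -0.192, 1.57]
wrist_force: [-0.5, -0.4, -1.5]
width: 0.0238
finger_force: 30.0
[-179.84010243  -11.0206884    89.94876426] [ 0.3703828  -0.19427341  0.2429343 ] 0.02379267677883667
to above [ 59.1312643  122.16959752  39.63446107]
11335 [ 0.35828856 -0.1699781   0.29322556] [ 0.38323414 -0.08086751  0.32214139]
[[-0.15, 0.3094], [-0.13, 0.3134], [-0.11, 0.3175], [-0.09, 0.3214]] 11.304288913135231
```

```bash
python3 -m crank '[[1,[0.015,0.0305,0.01],[0,0,0]],[1,[0.015,0.0305,0.01],[0,0,0]],[1,[0.015,0.0305,0.01],[0,0,0]],[1,[0.0145,0.0306,0.0096],[0,0,0]],[1,[0,0,0],[0,0,0]],[1,[0,0,0],[0,0,0]],[1,[0,0,0],[0,0,0]]]'
cat > g.py <<'E'
from h import *
from scipy.spatial.transform import Rotation as Ro
import sys
o=robot.get_obs(); R=Ro.from_euler('xyz',o['ee_rot']); print(np.degrees(o['ee_rot']).round(2),np.round(o['tool_pos'],4),o['width'],np.round(o['wrist_force'],1))
print('to place',R.inv().apply(np.array([.4925,-.1287,float(sys.argv[1])])-o['tool_pos'])*1e3)
E
python3 g.py .1451
python3 -c "
from h import *
s=snap('side','s13'); snap('wrist','w13'); cv2.imwrite('pics/s13c.png',cv2.resize(s['color'][150:360,220:460,::-1],(685,600),interpolation=cv2.INTER_CUBIC))
W=wcloud(load('w13')); 
for y,z in((-.044,.203),(-.106,.191),(-.167,.179),(-.229,.167)):
    p=W[(W[...,2]>z-.009)&(W[...,2]<z+.004)&(abs(W[...,1]-y)<.02)&(abs(W[...,0]-.492)<.045)]
    if len(p)>5: print(y,len(p),np.round(p.min(0),4),np.round(p.max(0),4))
"
```

```text
time: 36.95
tool_pos: [0.4924, -0.128, 0.2176]
ee_rot: [3.141, -0.19, 1.572]
wrist_force: [-0.4, 0.1, -1.1]
width: 0.024
finger_force: 30.0
[179.98 -10.89  90.08] [ 0.4924 -0.128   0.2176] 0.023992704244044233 [-0.4  0.1 -1.1]
to place [-14.32753521   0.0824047   71.03524354]
-0.044 889 [ 0.4589 -0.0502  0.194 ] [ 0.5254 -0.0379  0.2053]
-0.106 763 [ 0.4597 -0.1116  0.1821] [ 0.5262 -0.0996  0.1934]
-0.229 92 [ 0.4617 -0.2351  0.1598] [ 0.5229 -0.2302  0.169 ]
```

View pics/s13c.png

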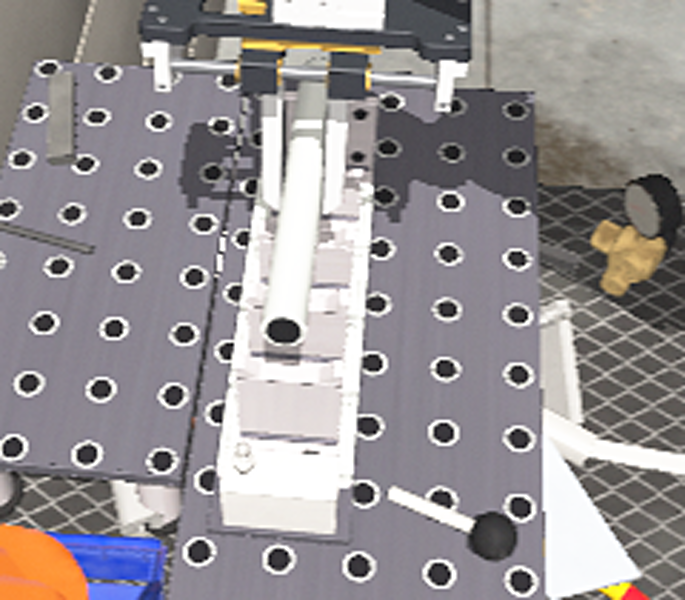

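The side view shows the tube over the row. Wrist depth puts the rest centres at x = 492–493 mm and y = −44, −106 and −23x, so they match the target. I'll descend to about 12 mm above the seat.

```bash
python3 -m crank '[[1,[-0.004,0,0.02],[0,0,0]],[1,[-0.004,0,0.02],[0,0,0]],[1,[-0.002,0,0.01],[0,0,0]],[1,[-0.002,0,0.009],[0,0,0]],[1,[0,0,0],[0,0,0]],[1,[0,0,0],[0,0,0]]]'
python3 g.py .1451
```

```text
time: 37.65
tool_pos: [0.4932, -0.1291, 0.1576]
ee_rot: [3.141, -0.191, 1.572]
wrist_force: [0.5, -0.5, -1.7]
width: 0.0237
finger_force: 30.0
[179.94 -10.92  90.04] [ 0.4932 -0.1291  0.1576] 0.023665498881737374 [ 0.5 -0.5 -1.7]
to place [-2.00241334 -0.69881842 12.31016857]
```

```bash
python3 -m crank '[[1,[-0.001,-0.0005,0.005],[0,0,0]],[1,[-0.0006,0,0.003],[0,0,0]],[1,[-0.0004,0,0.002],[0,0,0]],[1,[0,0,0],[0,0,0]],[1,[0,0,0],[0,0,0]]]'
python3 g.py .1451
python3 - <<'E'
from h import *
s=snap('wrist','w14');W=wcloud(s);p=W.reshape(-1,3);p=p[(abs(p[:,0]-.493)<.014)&(p[:,1]>-.13)&(p[:,1]<.03)&(p[:,2]>.199)&(p[:,2]<.26)]
top=np.array([(y,p[abs(p[:,1]-y)<.002,2].max(),p[abs(p[:,1]-y)<.002,0].mean()) for y in np.arange(-.09,.02,.01) if (abs(p[:,1]-y)<.002).any()]);print(top.round(4).tolist(),p[:,1].max())
E
```

```text
time: 38.15
tool_pos: [0.4926, -0.1289, 0.1473]
ee_rot: [3.141, -0.191, 1.572]
wrist_force: [-0.8, 0.0, 2.3]
width: 0.0237
finger_force: 30.0
[179.96 -10.93  90.07] [ 0.4926 -0.1289  0.1473] 0.023722955963995665 [-0.8  0.   2.3]
to place [-0.25084657 -0.10512447  2.24252339]
[[-0.09, 0.2123, 0.4925], [-0.08, 0.2147, 0.4924], [-0.07, 0.2163, 0.4923], [-0.06, 0.2191, 0.4928], [-0.05, 0.2211, 0.4923], [-0.04, 0.2219, 0.4926], [-0.03, 0.2243, 0.4924], [-0.02, 0.2265, 0.4925]] -0.015291135433489074
```

```bash
python3 -m crank '[[1,[0,0,0.001],[0,0,0]],[1,[0,0,0],[0,0,0]],[1,[0,0,0],[0,0,0]]]'
python3 g.py .1451
```

```text
time: 38.5
tool_pos: [0.4926, -0.1289, 0.1473]
ee_rot: [3.14, -0.19, 1.572]
wrist_force: [-3.2, -0.4, 6.3]
width: 0.024
finger_force: 30.0
[179.93 -10.89  90.08] [ 0.4926 -0.1289  0.1473] 0.023952814401719865 [-3.2 -0.4  6.3]
to place [-0.22647052 -0.12282648  2.16634813]
```

The tube is seated: contact force rises and there's no further descent. I'll release slowly and retreat along the tool axis.

```bash
python3 -m crank '[[0.7,[0,0,0],[0,0,0]],[0.55,[0,0,0],[0,0,0]],[0.5,[0,0,0],[0,0,0]],[0.5,[0,0,0],[0,0,0]],[0.5,[0,0,0],[0,0,0]],[0.5,[0,0,-0.01],[0,0,0]],[0.5,[0,0,-0.03],[0,0,0]],[0.5,[0,0,-0.04],[0,0,0]]]'
python3 -m crank '[[0.5,[0,0,-0.04],[0,0,0]],[0.5,[-0.03,-0.03,-0.03],[0,0,0]],[0.5,[-0.04,-0.03,0],[0,0,0]],[0.5,[-0.04,-0.03,0],[0,0,0]],[0.5,[-0.04,-0.03,0],[0,0,0]],[0.5,[-0.04,-0.03,0],[0,0,0]],[0.5,[-0.04,-0.01,0],[0,0,0]],[0.5,[0,0,0],[0,0,0]]]'
python3 - <<'E'
from h import *
for _ in range(1):
    s=snap('top','t15'); W=cloud(s); p=W.reshape(-1,3)
    q=p[(abs(p[:,0]-.492)<.0135)&(p[:,1]>-.267)&(p[:,1]<0.0)&(p[:,2]>.168)&(p[:,2]<.24)]
    print(len(q),q.min(0),q.max(0)); 
    t=np.array([(y,q[abs(q[:,1]-y)<.003,2].max()) for y in np.arange(-.255,-.01,.02) if (abs(q[:,1]-y)<.003).any()]);print(t.round(4).tolist(),np.degrees(np.arctan(np.polyfit(*t.T,1)[0])))
a=s['color'][215:290,225:425,::-1];b=snap('side','s15')['color'][150:350,200:420,::-1]
cv2.imwrite('pics/fin.png',np.vstack([cv2.resize(a,(620,232),interpolation=cv2.INTER_CUBIC),cv2.resize(b,(620,360),interpolation=cv2.INTER_CUBIC)]))
E
```

```text
time: 39.3
tool_pos: [0.4914, -0.1433, 0.2237]
ee_rot: [-3.138, -0.193, 1.571]
wrist_force: [0.0, -0.5, 0.8]
width: 0.047
finger_force: 0.0
time: 40.1
tool_pos: [0.3315, -0.3854, 0.2464]
ee_rot: [-3.139, -0.192, 1.565]
wrist_force: [0.1, -0.3, -1.0]
width: 0.0469
finger_force: 0.0
1850 [ 0.47859129 -0.25983507  0.16807538] [ 0.50477387 -0.013041    0.22792119]
[[-0.255, 0.1796], [-0.235, 0.1827], [-0.215, 0.1886], [-0.195, 0.1919], [-0.175, 0.195], [-0.155, 0.1985], [-0.135, 0.2042], [-0.115, 0.2073], [-0.095, 0.2109], [-0.075, 0.2143], [-0.055, 0.2188], [-0.035, 0.225], [-0.015, 0.2258]] 11.150642890626818
```

View pics/fin.png

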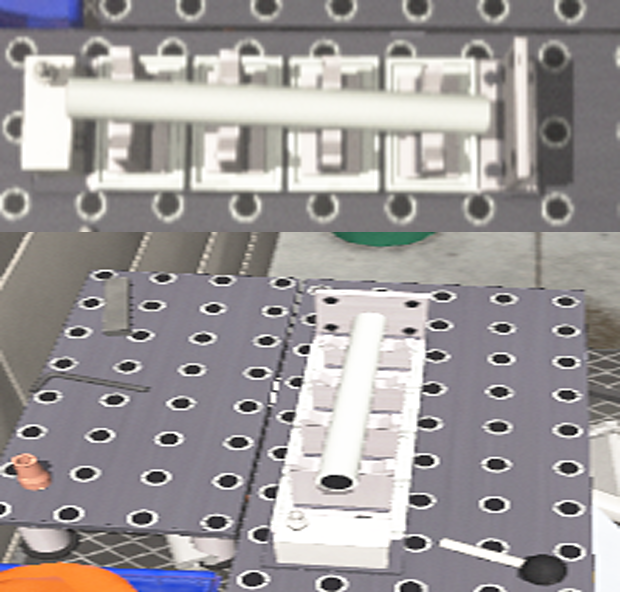

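The tube lies in all four notches. Its ends are at y = −0.260 and −0.013 m, so its centre is −0.136 m, the same as the row's, with a slope of 11.2°. The robot is clear, so I'm handing in.

```bash
python3 -m crank '[[0.5,[0,0,0],[0,0,0]],[0.5,[0,0,0],[0,0,0]]]' && python3 -c "
from bench import robot
print(robot.close_job())"
```

```text
time: 40.4
tool_pos: [0.3346, -0.3809, 0.2495]
ee_rot: [3.14, -0.19, 1.574]
wrist_force: [0.2, 0.2, -0.7]
width: 0.0471
finger_force: 0.0
the job is handed in; nothing more can be done
None
```

The job is handed in at 40.4 s: the four rests stand in their nests in height order, shortest beside the foot plate, and the tube lies centred down the slope in all four notches with the robot clear.

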